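# Hang the mini blender on its sprung balancer hook

### The arm

A 6-joint arm with a two-finger parallel gripper is mounted at the origin on the work surface; the furniture and walls round the work are solid. World frame = base frame: x ahead of the robot, y to its left, z up, the work surface at z = 0. Lengths are in m, angles in rad, forces in N, time in s.
With the tool pointing down it reaches from about 0.325 to 0.9 m from the base axis. Payload 6.1 kg.
Tool frame: the origin (TCP) lies midway between the tips of the shut fingers; the grasp point (between the pads) lies 19 mm behind it; z points along the fingers, y is the line along which they close (so a half turn about z gives the same grasp; the last joint's range is limited). The gripper opens to 85 mm and grips with 20 to 120 N. Pads are 22 mm wide; open, the fingers measure 114 mm over their backs; the gripper's body (76 mm by 85 mm) begins 54 mm behind the grasp point. The pads swing forward as they close: fully open they stand 13 mm farther back than shut.
Start: joints at [1.118, 0.22, 1.526, -0, 1.395, -0.126], TCP at [0.201, 0.592, 0.231] pointing down, gripper open.
Joint ranges: [-2.98, 2.98], [-0.91, 2.08], [0.09, 2.57], [-1.24, 4.39], [0.2, 2.65], [-2.68, 2.68]. Speed limits (rad/s): [2.57, 2.57, 3.01, 3.14, 3.14, 3.14].

### API

Orientations are given as [roll, pitch, yaw] about the fixed x, y, z axes, in that order (R = Rz(yaw) Ry(pitch) Rx(roll)).
In Python, from plant import movep, move_l, set_joints, gripper_to, hold, inverse_kinematics, observe, get_image, get_calibration, Unreachable, job_done gives the robot as it stands. Calls block until the motion is done:
- movep(position, orientation): joint-space move of the TCP to a pose.
- move_l(position, feed=0.15, rotation=None, max_force=None): straight line of the TCP; rotation=None keeps the orientation; feed is the mean speed in m/s. With max_force (N) it stops when the force on the tool has changed by that much, and returns True; else False.
- set_joints(angles): joint-space move.
- gripper_to(opening, f_grip=None): finger opening in m; f_grip is the grip in N (None keeps the last); returns when the fingers have stopped.
- hold(seconds).
- inverse_kinematics(position, orientation): joint angles nearest the present ones, or None.
- observe(): the state.
- get_image(name): name is "scene" or "top" or "wrist"; returns (picture, depth): 400x640x3 uint8, red, green, blue; 400x640 float32, m along the optical axis (not along the pixel's ray), 0 where there is no reading.
- get_calibration(name): a dict with "intrinsics" (3x3 intrinsics, pixels), "world_from_camera" (4x4, takes a point from camera to world coordinates). Camera axes: x right, y down, z forward; pixel columns grow to the right and rows downward; lengths in m; the calibration is good to about 2 mm. A picture is of the moment at which its call begins: read the wrist's pose just before it. get_calibration takes no time and is no camera call; for the wrist camera it gives the pose at the moment of the call.
A pose or a line that the arm cannot do raises Unreachable and nothing moves.
- job_done(): hands the job in; it is judged then, once.
The state is a dict: "time_s": time; "q": joint angles; "joint_velocities": joint speeds; "joint_torque": joint torques, N m; "eef_pos": TCP position; "tcp_rot": TCP orientation; "ft_force": force on the tool from outside, world axes, zero at the start; "torque": the same for the moment, N m; "opening": finger opening in m; "grasp_force": force on a finger pad.
Only numpy, scipy, OpenCV 4.12 (cv2) and the standard library are available. Lean on these libraries where they do the work, as an engineer would, in place of code of your own. Each camera call takes 0.05 s, during which the arm holds its last target. There are 200 camera calls.

### The job

The mini hand blender stands in its drip cup: leave it standing there, draw the balancer's sprung hook down by its red grip, swing the hook's tip through the blender's wire loop and let the hook rise until its gate has snapped shut behind the loop. Then ease the hook up with the blender on it and let go of the grip only where the balancer itself carries the blender, so that it neither springs up nor drops when released, and hangs still, clear above the cup. Be gentle: do not press hard on the blender with the hook, never let the hook fly up, and leave the things standing around as they are.

Things in the scene. Friction and masses are not known exactly. Their poses are not given: they have to be found in the camera images.
- stand: fixed balancer stand: dark base plate 262x112x10 mm with an upright steel column (28 mm across, 0.42 m high, grey spring housing on top up to 0.47 m). Origin: on the column's axis at the table top; z up. Its -x axis points from the column to the drip cup
- cup (a point): centre of the mouth of the aluminium drip cup on the base plate, 140 mm from the column's axis along the stand's -x; inner diameter 58 mm, outer 65 mm; rim 34 mm above the table, 22 mm above the cup's floor. Axes as the stand's
- carriage (a joint): how far the sprung carriage and hook arm are drawn down, in m: 0 fully up (the start), 0.15 lower stop. The empty hook pulls up with about 2.2 N at 0, plus 75 N per metre drawn down (9.7 N at 0.10); friction 0.1 N, little damping: let loose it flies up. Loaded, it floats where this pull equals the blender's weight
- hook_arm: steel arm that slides with the carriage and swings freely about the column. Origin: on the column's axis, level with the saddle (0.305 m up with the carriage up); -x points outward along the arm. Bar 12 mm thick at z = +49 mm, J-hook at x = -140, grip at x = -205 mm. Starts swung 0.3 to 0.55 rad off the cup to its +y side; turning it back (counter-clockwise from above) leads with the hook's tip
- grip (a point): where to take the upright round red grip from above: 24 mm across, 48 mm high (24 mm below this point to 24 mm above), on a black flange 42 mm across (its top 24 mm below this point). The bar joins at the foot, on the column's side; fingers best close across the arm (along the arm's y). The grip may turn in the fingers. Axes as hook_arm's
- seat (a point): bottom of the inside of the hook (the saddle, where the loop shall hang), 65 mm from the grip towards the column and 42 mm lower than grip. Hook of 8 mm round steel: shank at +y, tip at -y of the arm, 18 mm clear between them; underside 8 mm below this point. Axes as hook_arm's
- tip (a point): upper end of the hook's tip, 13 mm towards the arm's -y from the seat and 18 mm above it
- gate (a joint): brass sprung gate, a 4 mm rod hinged on the shank 37 mm above the saddle and closing on the inside of the hook's tip: 0 shut, 0.75 rad fully open. It yields inwards (towards the saddle and shank) when the loop is pressed on it from above or from the tip's side, with 1 to 2 N, and springs shut once the loop is below it
- loop (a point): middle of the underside of the top of the blender's wire loop (6 mm wire, round arch, inside 32 mm wide and about 43 mm high), 193 mm above the foot. The loop lies in the blender's x-z plane; the hook goes through along its y. In the cup it faces the hook within 0.3 rad, within about 4 mm of the cup's axis, 100 mm below the saddle's raised height
- foot (a point): centre of the underside of the cordless mini hand blender: steel bell 50 mm across at the foot, slim neck, white body 45 mm across and 150 mm high in all, wire loop on top (199 mm in all). z along the blender, upwards. Standing in the cup this point is 12 mm above the table. Its weight depends on the battery fitted: anywhere from 2.5 to 8 N, not known beforehand
- blender: the same blender; origin and axes as foot
- sprinkle_a: black-capped spice jar, 41 mm across and 105 mm high, bystander; origin at its foot
- jam: jam jar with yellow lid, 60 mm across and 85 mm high, bystander; origin at its foot
- yoghurt: yoghurt pot, 72 mm across and 72 mm high, bystander; origin at its foot
- fruit_tin: food tin, 75 mm across and 58 mm high, bystander; origin at its foot

How it is judged:
By the outcome, as a careful person would: the job done as asked, in the order asked, and still so for the second after the job is handed in, with the robot touching nothing.
It also fails if it takes over 58 s, if anything falls off the work surface, if the arm or the gripper's body presses on something with over 40 N, if the wrist force passes 120 N, or if a joint passes its speed limit or range.

## Working session

There is one attempt and no reset: what is moved stays moved. The work goes in short steps, each a Python script; the robot and the scene stay as the last script left them, time stands still between calls to the robot, and variables do not carry over. Pictures are saved under pics/ and viewed, at most 10 in all, crops included, and the job is handed in when it is done.

```bash
ls; mkdir -p pics
python3 - <<'E'
from plant import *
import cv2,numpy as np
for n in ("scene","top"):
    im,d=get_image(n); c=get_calibration(n)
    cv2.imwrite(f"pics/{n}0.png",im[:,:,::-1]); np.save(f"pics/{n}0.npy",d)
    print(n,np.round(c["intrinsics"],1).tolist(),np.round(c["world_from_camera"],3).tolist())
o=observe();print({k:np.round(v,3).tolist() for k,v in o.items()})
E
```

```text
pics
scene [[456.0, 0.0, 320.0], [0.0, 456.0, 197.2], [0.0, 0.0, 1.0]] [[0.801, -0.292, 0.522, -0.109], [-0.598, -0.415, 0.686, -1.015], [0.016, -0.861, -0.508, 0.862], [0.0, 0.0, 0.0, 1.0]]
top [[372.6, 0.0, 318.9], [0.0, 372.6, 190.9], [0.0, 0.0, 1.0]] [[0.012, -0.996, 0.091, 0.438], [-1.0, -0.011, 0.012, -0.157], [-0.011, -0.091, -0.996, 1.299], [0.0, 0.0, 0.0, 1.0]]
{'time_s': 0.1, 'q': [1.118, 0.221, 1.528, -0.0, 1.395, -0.126], 'joint_velocities': [-0.002, -0.002, -0.003, -0.001, 0.0, 0.001], 'joint_torque': [0.001, -49.824, -39.055, -0.0, 0.006, -0.0], 'eef_pos': [0.2, 0.591, 0.23], 'tcp_rot': [-3.14, -0.0, 2.815], 'ft_force': [0.342, -0.218, -0.418], 'torque': [0.03, 0.054, -0.076], 'grasp_force': 0.0, 'opening': 0.085}
```

View pics/scene0.png

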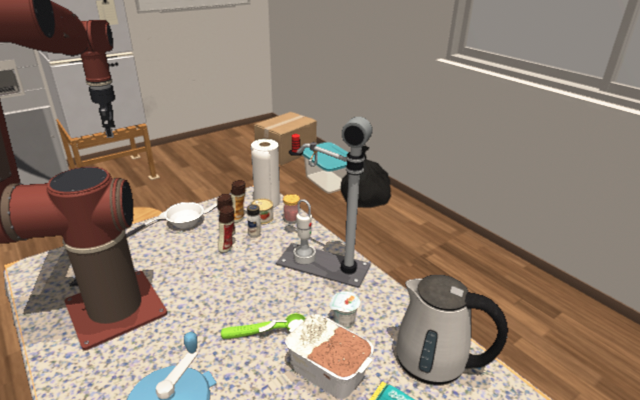

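View pics/top0.png

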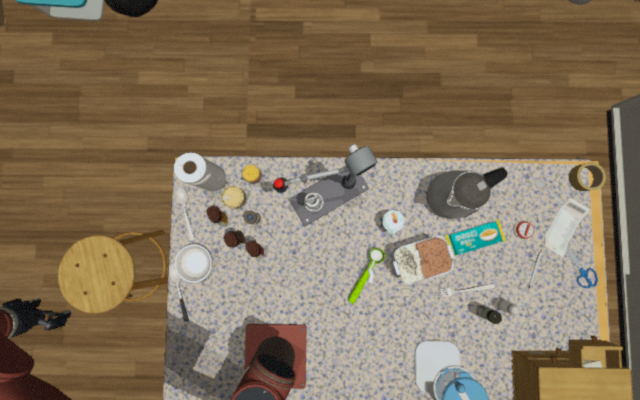

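The scene view shows the blender at (304,225), the red grip at (296,140) and the column near (350,210). In the top view the cup is at (313,201), the grip at (279,184) and the column foot at (350,180).

```bash
cat > h.py <<'E'
import numpy as np,cv2
from plant import *
def proj(n,P,c=None):
    c=c or get_calibration(n); T=np.linalg.inv(c["world_from_camera"]); P=np.atleast_2d(P)
    p=P@T[:3,:3].T+T[:3,3]; p=p@np.array(c["intrinsics"]).T; return p[:,:2]/p[:,2:]
def ray(n,uv,c=None):
    c=c or get_calibration(n); M=np.array(c["world_from_camera"])
    d=np.linalg.inv(c["intrinsics"])@[uv[0],uv[1],1]; d=M[:3,:3]@d
    return M[:3,3],d
def plane(n,uv,z,c=None):
    o,d=ray(n,uv,c); return o+d*(z-o[2])/d[2]
def tri(rays):
    A=0;b=0
    for o,d in rays:
        d=d/np.linalg.norm(d);Q=np.eye(3)-np.outer(d,d);A=A+Q;b=b+Q@o
    return np.linalg.solve(A,b)
def red(im,box=None):
    h=cv2.cvtColor(im,cv2.COLOR_RGB2HSV)
    m=(((h[...,0]<6)|(h[...,0]>174))&(h[...,1]>190)&(h[...,2]>110)).astype(np.uint8)
    if box: k=np.zeros_like(m);k[box[1]:box[3],box[0]:box[2]]=1;m*=k
    return m
E
python3 - <<'E'
from h import *
r=[]
for n,box in (("scene",(280,125,315,160)),("top",(265,170,295,200))):
    im=cv2.imread(f"pics/{n}0.png")[:,:,::-1].copy(); m=red(im,box); v,u=np.nonzero(m)
    uv=u.mean(),v.mean(); print(n,uv,len(u),u.min(),u.max(),v.min(),v.max()); r.append(ray(n,uv))
    if n=="top": print(plane(n,uv,.37))
print("grip",tri(r))
# base plate in top: dark grey mask
im=cv2.imread("pics/top0.png"); g=cv2.cvtColor(im,cv2.COLOR_BGR2HSV); d=np.load("pics/top0.npy")
c=get_calibration("top");M=np.array(c["world_from_camera"]);K=np.array(c["intrinsics"])
v,u=np.mgrid[0:400,0:640]; P=np.stack([(u-K[0,2])/K[0,0]*d,(v-K[1,2])/K[1,1]*d,d],-1)@M[:3,:3].T+M[:3,3]
np.save("pics/topP.npy",P)
m=((g[...,2]<110)&(g[...,1]<60)&(abs(P[...,2]-.01)<.008)).astype(np.uint8); m[:150]=0;m[230:]=0;m[:,:285]=0;m[:,375:]=0
n_,l,s,ce=cv2.connectedComponentsWithStats(m); i=1+s[1:,4].argmax(); pts=np.argwhere(l==i)[:,::-1].astype(np.float32)
box=cv2.minAreaRect(pts); bp=cv2.boxPoints(box); print(box)
W=np.array([plane("top",p,.01) for p in bp]); print(W.round(4).tolist(), [np.linalg.norm(W[k]-W[k-1]).round(4) for k in range(4)])
mm=(P[...,2]>.44)&(v<230)&(u>300)&(u<400); print("housing",P[mm].mean(0),P[mm].max(0),mm.sum())
for n in ("top","scene"):
    a=cv2.imread(f"pics/{n}0.png"); a=a[135:235,240:390] if n=="top" else a[120:285,230:390]
    cv2.imwrite(f"pics/{n}crop.png",cv2.resize(a,None,fx=5 if n=="top" else 3.6,fy=5 if n=="top" else 3.6,interpolation=cv2.INTER_CUBIC))
E
```

```text
scene (np.float64(295.2647058823529), np.float64(140.5)) 68 292 298 134 151
top (np.float64(278.24242424242425), np.float64(183.0909090909091)) 66 274 282 179 187
[ 0.54104395 -0.04294441  0.37      ]
grip [ 0.54279038 -0.04099604  0.35415437]
((339.7884826660156, 187.94232177734375), (29.221303939819336, 36.08536911010742), 78.69007110595703)
[[0.6033, -0.1414, 0.01], [0.6296, -0.2645, 0.01], [0.5296, -0.2846, 0.01], [0.5037, -0.1624, 0.01]] [np.float64(0.1019), np.float64(0.1258), np.float64(0.1019), np.float64(0.1249)]
housing [ 0.57028963 -0.2277925   0.56083565] [ 0.62672006 -0.1567782   1.29865564] 757
```

View pics/topcrop.png

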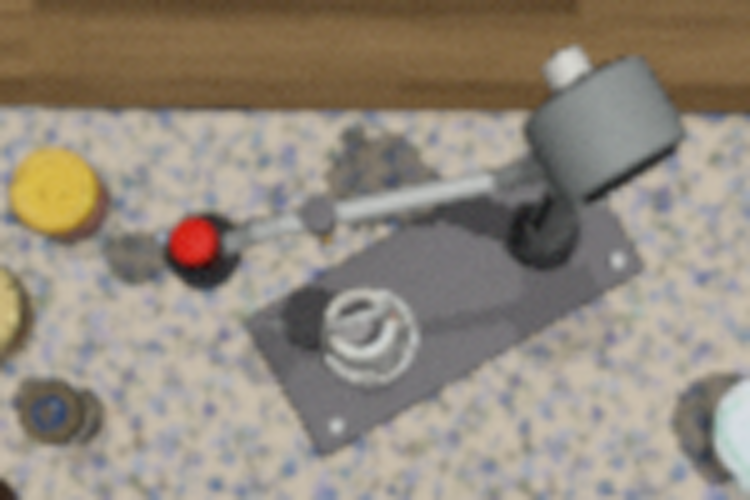

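View pics/scenecrop.png

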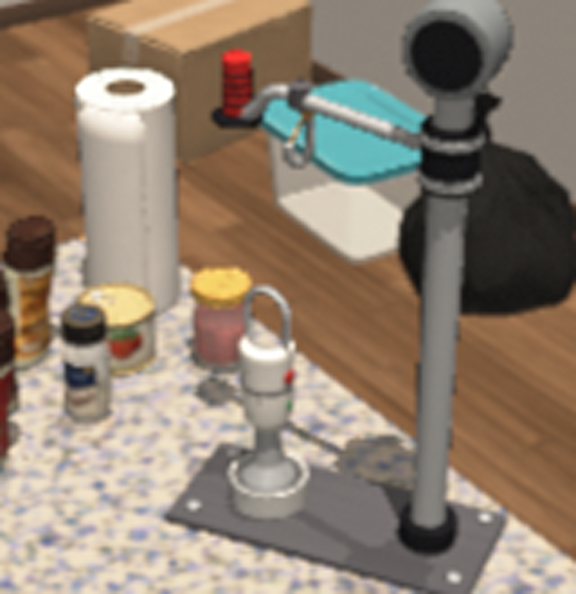

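Run:
```python
from h import *
C=plane("top",(348.6,183),.012); cup=plane("top",(240+370/5,135+335/5),.034)
print("col",C,"cup",cup,np.linalg.norm(cup-C))
for uv in ((289,199),(304,226),(368.6,188)): print("corner",plane("top",uv,.01).round(4))
for uv in ((363.4,187),(307.2,220.2)): print("screw",plane("top",uv,.01).round(4))
# scene: plate screws / column ring
f=lambda a,b:(230+a/3.6,120+b/3.6)
for n,p,z in (("ring",f(428,527),.012),("s1",f(194,505),.01),("s2",f(453,577),.01),("s3",f(485,518),.01)): print(n,plane("scene",p,z).round(4))
print("looptop",tri([ray("scene",f(268,289)),ray("top",(240+368/5,135+345/5))]),plane("scene",f(268,290),.208),plane("top",(240+368/5,135+345/5),.208))
w=get_calibration("wrist");o=observe()
R=cv2.Rodrigues  
from scipy.spatial.transform import Rotation as Ro
T=np.eye(4);T[:3,:3]=Ro.from_euler("xyz",o["tcp_rot"]).as_matrix();T[:3,3]=o["eef_pos"]
print("cam in tool",(np.linalg.inv(T)@w["world_from_camera"]).round(3).tolist(),w["intrinsics"])
g=np.array([.542,-.042]);c=C[:2]; print("grip dist",np.linalg.norm(g-c)); a=np.arctan2(*(g-c)[::-1]); b=np.arctan2(*(cup[:2]-c)[::-1]); print("angles",a,b,b-a)
for yaw in (a,a+np.pi,a-np.pi,a+.5,a+.5-np.pi):
  for z in (.45,.328,.19): print(round(yaw,2),z,inverse_kinematics([g[0],g[1],z],[np.pi,0,yaw]))
```

```text
col [ 0.58375439 -0.24359865  0.012     ] cup [ 0.51496551 -0.12492307  0.034     ] 0.13892373555869028
corner [ 0.5258 -0.0374  0.01  ]
corner [ 0.4332 -0.091   0.01  ]
corner [ 0.5673 -0.3132  0.01  ]
screw [ 0.5706 -0.2951  0.01  ]
screw [ 0.4533 -0.1017  0.01  ]
ring [ 0.5961 -0.2351  0.012 ]
s1 [ 0.4584 -0.0986  0.01  ]
s2 [ 0.5743 -0.2919  0.01  ]
s3 [ 0.6433 -0.2517  0.01  ]
looptop [ 0.502834   -0.1317888   0.21871101] [ 0.51731672 -0.1214129   0.208     ] [ 0.49851338 -0.12821332  0.208     ]
cam in tool [[0.001, -0.962, -0.271, 0.069], [1.0, 0.001, 0.001, -0.001], [-0.0, -0.271, 0.962, -0.142], [0.0, 0.0, 0.0, 1.0]] [[293.90866413   0.         321.14600652]
 [  0.         293.90866413 198.02933785]
 [  0.           0.           1.        ]]
grip dist 0.20587725829781575
angles 1.7750251219073556 2.096109180022519 0.3210840581151633
1.78 0.45 [-0.22242977 -0.02153534  1.38531187  0.          1.77781613 -0.42665857]
1.78 0.328 [-0.22242977 -0.02169591  1.60766383  0.          1.55562474 -0.42665857]
1.78 0.19 [-0.22242977  0.05979841  1.78386768  0.          1.29792656 -0.42665857]
4.92 0.45 None
4.92 0.328 None
4.92 0.19 None
-1.37 0.45 None
-1.37 0.328 None
-1.37 0.19 None
2.28 0.45 [-0.22242977 -0.02153534  1.38531187  0.          1.77781613 -0.92665857]
2.28 0.328 [-0.22242977 -0.02169591  1.60766383  0.          1.55562474 -0.92665857]
2.28 0.19 [-0.22242977  0.05979841  1.78386768  0.          1.29792656 -0.92665857]
-0.87 0.45 [-2.22429774e-01 -2.15353423e-02  1.38531187e+00 -4.44089210e-16
  1.77781613e+00  2.21493408e+00]
-0.87 0.328 [-2.22429774e-01 -2.16959120e-02  1.60766383e+00 -4.44089210e-16
  1.55562474e+00  2.21493408e+00]
-0.87 0.19 [-2.22429774e-01  5.97984136e-02  1.78386768e+00 -4.44089210e-16
  1.29792656e+00  2.21493408e+00]
```

Run:
```python
from h import *
import pickle
o=observe()
move_l([.15,.42,.40],feed=.3)
P={}
for k,p in (("w1",[.415,-.07,.40]),("w2",[.415,-.17,.40])):
    movep(p,[np.pi,0,0.0]); hold(.3)
    c=get_calibration("wrist"); im,d=get_image("wrist"); P[k]=(c,d)
    cv2.imwrite(f"pics/{k}.png",im[:,:,::-1]); print(k,observe()["time_s"],observe()["ft_force"].round(2) if hasattr(observe()["ft_force"],"round") else observe()["ft_force"])
pickle.dump(P,open("pics/w.pkl","wb"))
```

```text
w1 3.425 [0.82 0.03 0.57]
w2 4.2583 [-0.29  0.35  0.15]
```

View pics/w1.png

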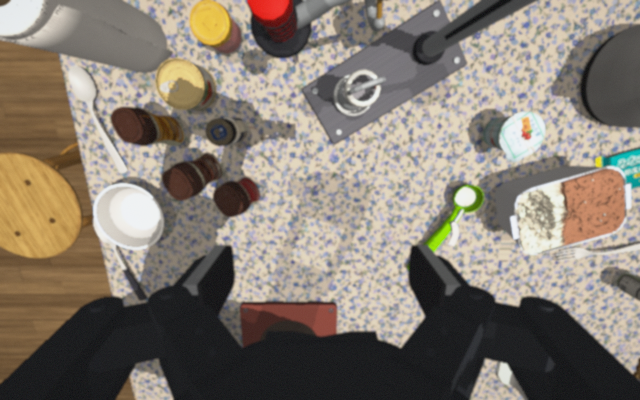

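View pics/w2.png

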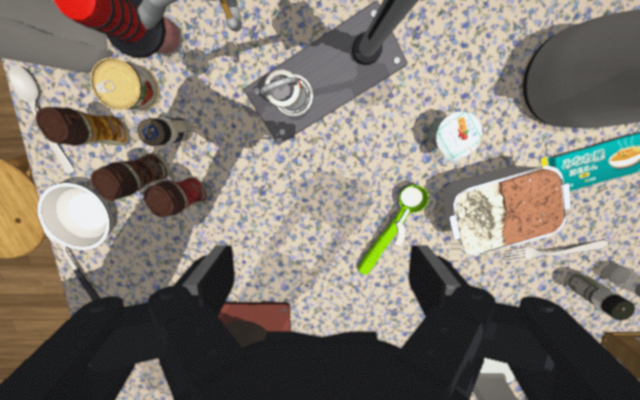

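w1 shows plate corners near (303,95), (336,141), (466,62), (437,2), the cup around (357,93), the column foot (428,47) and grip top (270,5). w2 shows the cup around (290,93) and the column foot (367,48). I'll zoom on the loop and list its depth points.

Run:
```python
from h import *
import pickle
W=pickle.load(open("pics/w.pkl","rb"))
def cloud(c,d):
    K=np.array(c["intrinsics"]);M=np.array(c["world_from_camera"]);v,u=np.mgrid[0:400,0:640]
    return np.stack([(u-K[0,2])/K[0,0]*d,(v-K[1,2])/K[1,1]*d,d],-1)@M[:3,:3].T+M[:3,3]
crops=[]
for k,u0 in (("w1",290),("w2",225)):
    c,d=W[k]; P=cloud(c,d); im=cv2.imread(f"pics/{k}.png")
    q=P[:,:,:]; near=(d>0)&(np.hypot(q[...,0]-.512,q[...,1]+.125)<.04)
    for lo,hi in ((.19,.225),(.14,.17),):
        m=near&(q[...,2]>lo)&(q[...,2]<hi); X=q[m]; print(k,lo,m.sum(),X.mean(0).round(4),X.min(0).round(4),X.max(0).round(4))
        if lo==.19 and m.sum()>3:
            Y=X[:,:2]-X[:,:2].mean(0); _,s,V=np.linalg.svd(Y); print("  dir",V[0],s)
    col=(np.hypot(q[...,0]-.585,q[...,1]+.24)<.05)&(q[...,2]>.05)&(q[...,2]<.4)&(d>0)
    X=q[col]; 
    if len(X)>20:
        A=np.c_[2*X[:,:2],np.ones(len(X))]; s=np.linalg.lstsq(A,(X[:,:2]**2).sum(1),rcond=None)[0]; print(k,"column fit",len(X),s[:2],np.sqrt(s[2]+s[:2]@s[:2]))
    # plate
    m=((abs(q[...,2]-.01)<.006)&(cv2.cvtColor(im,cv2.COLOR_BGR2HSV)[...,2]<120)).astype(np.uint8);m[150:]=0
    m=cv2.morphologyEx(m,cv2.MORPH_OPEN,np.ones((3,3)));n_,l,s,_=cv2.connectedComponentsWithStats(m);i=1+s[1:,4].argmax()
    X=np.argwhere(l==i)[:,::-1]; X=np.array([plane("wrist",p,.01,c)[:2] for p in X],np.float32); b=cv2.minAreaRect(X); print("plate",b,cv2.boxPoints(b).tolist())
    crops.append(cv2.resize(im[55:135,u0:u0+110],None,fx=7,fy=3.7*1,interpolation=cv2.INTER_CUBIC) if 0 else cv2.resize(im[60:130,u0:u0+130],None,fx=4.2,fy=4.2,interpolation=cv2.INTER_CUBIC))
cv2.imwrite("pics/wc.png",np.vstack(crops)); print(np.vstack(crops).shape)
```

```text
w1 0.19 225 [ 0.514  -0.1193  0.2057] [ 0.5058 -0.1405  0.1908] [ 0.5232 -0.1014  0.2116]
  dir [ 0.33365484 -0.94269531] [0.1741147  0.02566288]
w1 0.14 463 [ 0.5136 -0.1191  0.1598] [ 0.4929 -0.1427  0.1401] [ 0.5359 -0.0996  0.1669]
w1 column fit 2246 [ 0.58608171 -0.24177956] 0.012851255950110356
plate ((0.574843168258667, -0.22286704182624817), (0.11039671301841736, 0.14319053292274475), 30.723073959350586) [[0.49081486463546753, -0.18952065706253052], [0.5639693140983582, -0.31261390447616577], [0.6588714718818665, -0.2562134265899658], [0.5857170224189758, -0.13312017917633057]]
w2 0.19 231 [ 0.5148 -0.1228  0.2057] [ 0.5057 -0.1417  0.1912] [ 0.5232 -0.1022  0.2126]
  dir [ 0.33962226 -0.94056192] [0.17854516 0.02582466]
w2 0.14 449 [ 0.513  -0.1242  0.1597] [ 0.4928 -0.1438  0.1401] [ 0.5359 -0.1007  0.1693]
w2 column fit 1476 [ 0.58631381 -0.24229937] 0.013366022702202924
plate ((0.49688291549682617, -0.0958891212940216), (0.11072491109371185, 0.0738203153014183), 31.118511199951172) [[0.43041157722473145, -0.09290219843387604], [0.46856263279914856, -0.15609978139400482], [0.5633542537689209, -0.09887604415416718], [0.5252032279968262, -0.03567846119403839]]
(588, 546, 3)
```

View pics/wc.png

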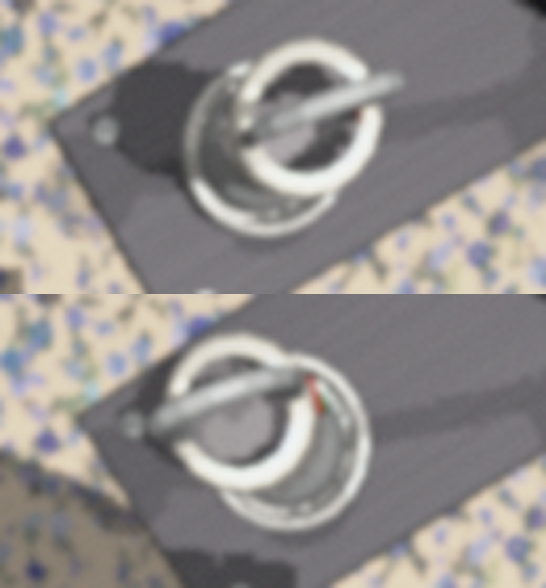

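The loop is centred at (0.5145,-0.1215), on the cup axis, with its plane turned 0.19 rad. The column is at (0.5862,-0.2420). The arm starts at about 1.79 rad and the cup is at 2.107 rad. Next I'll grasp the grip.

```bash
cat >> h.py <<'E'
C=np.array([.5862,-.2420]); TH0=1.789; THC=2.1075
def ft(n=10,dt=.03):
    a=[]
    for _ in range(n): a.append(observe()["ft_force"]); hold(dt)
    return np.mean(a,0)
def pose(th,z,R=.205): return [C[0]+R*np.cos(th),C[1]+R*np.sin(th),z]
E
python3 - <<'E'
from h import *
movep(pose(TH0,.44),[np.pi,0,TH0])
c=get_calibration("wrist");im,d=get_image("wrist"); cv2.imwrite("pics/g.png",im[:,:,::-1])
m=red(im);v,u=np.nonzero(m); print("red px",len(u),u.mean() if len(u) else 0)
print(move_l(pose(TH0,.328),feed=.08,max_force=6)); f0=ft(); np.save("pics/f0.npy",f0)
print("before",f0.round(2),observe()["eef_pos"])
gripper_to(.0,f_grip=40); hold(.2); o=observe()
print(o["opening"],o["grasp_force"],np.round(o["eef_pos"],4),ft().round(2)-f0.round(2),o["time_s"])
E
```

```text
red px 621 322.7342995169082
False
before [ 0.08 -0.04  0.24] [ 0.54186495 -0.04188534  0.32813317]
0.022952228101205507 39.08551633358002 [ 0.5418 -0.0418  0.3281] [-0.13  0.66  0.41] 8.275
```

The grip is held and was well centred (red at column 322.7). Next: draw it down, then swing.

Run:
```python
from h import *
f0=np.load("pics/f0.npy")
z0=.3281
for d in (.05,.10,.130):
    r=move_l(pose(TH0,z0-d),feed=.08,max_force=18); print(d,r,observe()["eef_pos"][2].round(4),(ft(5)-f0).round(2))
# swing to just before the loop: tip leads seat by 13+4 mm; stop ~10 mm short
for th in np.arange(TH0+.05,THC-.21+1e-6,.04): move_l(pose(th,z0-.130),feed=.08,rotation=[np.pi,0,th])
o=observe();print(th,np.round(o["eef_pos"],4),o["opening"],o["time_s"],(ft(5)-f0).round(2))
for n in ("scene",):
    im,d=get_image(n); cv2.imwrite("pics/s2.png",cv2.resize(im[130:260,240:390,::-1],None,fx=4.5,fy=4.5,interpolation=cv2.INTER_CUBIC))
```

```text
0.05 False 0.2783 [-0.66  2.23  5.62]
0.1 False 0.2293 [-1.74  3.79  9.31]
0.13 False 0.1996 [-2.27  4.38 11.14]
1.879 [ 0.5246 -0.0464  0.2   ] 0.02294265426009055 11.7083 [-2.65  4.69 11.26]
```

View pics/s2.png

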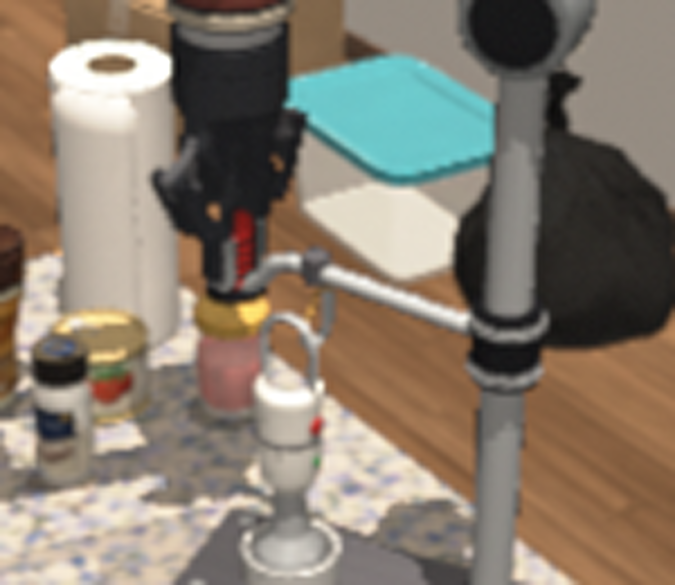

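Run:
```python
from h import *
f0=np.load("pics/f0.npy"); z0=.3281; zc=z0-.1315
for th in list(np.arange(1.91,2.08,.03))+[2.093]:
    r=move_l(pose(th,zc,.2058),feed=.06,rotation=[np.pi,0,th],max_force=3.5)
    f=ft(4)-f0; e=observe()["eef_pos"]-np.r_[C,0]
    print(round(th,3),r,"th",np.arctan2(e[1],e[0]).round(4),"R",np.hypot(*e[:2]).round(4),"z",e[2].round(4),"rad %.2f tan %.2f z %.2f"%(f[0]*np.cos(th)+f[1]*np.sin(th),-f[0]*np.sin(th)+f[1]*np.cos(th),f[2]))
    if r: break
print(observe()["time_s"])
im,d=get_image("scene"); cv2.imwrite("pics/s3.png",cv2.resize(im[150:250,270:350,::-1],None,fx=5.5,fy=5.5,interpolation=cv2.INTER_CUBIC))
```

```text
1.91 True th 1.9047 R 0.205 z 0.2002 rad 3.06 tan 1.45 z 11.58
12.2667
```

View pics/s3.png

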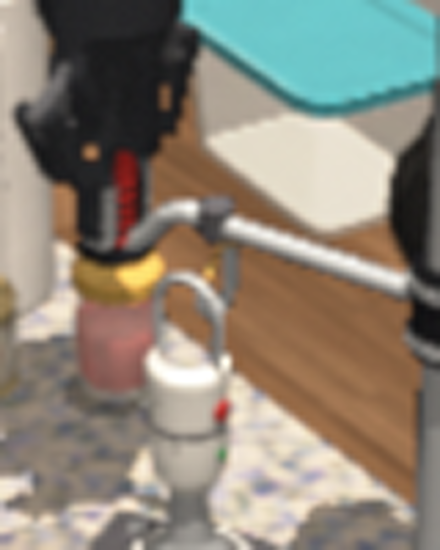

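The hook is still just behind the loop's wire at (225,290), and the guard tripped on noise. I'll continue, stopping on averaged force instead.

Run:
```python
from h import *
f0=np.load("pics/f0.npy"); z0=.3281; zc=z0-.1315
for th in list(np.arange(1.92,2.08,.03))+[2.093]:
    r=move_l(pose(th,zc,.2061),feed=.06,rotation=[np.pi,0,th],max_force=7)
    f=ft(5)-f0; e=observe()["eef_pos"]-np.r_[C,0]; t=-f[0]*np.sin(th)+f[1]*np.cos(th)
    print(round(th,3),r,"th",np.arctan2(e[1],e[0]).round(4),"R",np.hypot(*e[:2]).round(4),"z",e[2].round(4),"rad %.2f tan %.2f z %.2f"%(f[0]*np.cos(th)+f[1]*np.sin(th),t,f[2]))
    if r or t<-3: break
print(observe()["time_s"])
a=[]
for n,(x,y,w,h) in (("scene",(270,150,80,100)),("top",(270,160,64,80))):
    im,d=get_image(n); a.append(cv2.resize(im[y:y+h,x:x+w,::-1],(400,500),interpolation=cv2.INTER_CUBIC))
cv2.imwrite("pics/s4.png",np.hstack(a))
```

```text
1.92 False th 1.9156 R 0.2051 z 0.1987 rad 1.14 tan 0.88 z 11.67
1.95 False th 1.9459 R 0.205 z 0.1988 rad 1.40 tan 0.60 z 11.81
1.98 False th 1.976 R 0.2049 z 0.1988 rad 0.97 tan 0.39 z 11.42
2.01 False th 2.0062 R 0.2049 z 0.1987 rad 1.43 tan 0.50 z 11.38
2.04 False th 2.0365 R 0.2048 z 0.1987 rad 1.12 tan 0.93 z 11.67
2.07 False th 2.0667 R 0.2048 z 0.1987 rad 0.96 tan 0.66 z 11.57
2.093 False th 2.0897 R 0.2047 z 0.1987 rad 0.85 tan 0.65 z 11.06
15.2333
```

View pics/s4.png

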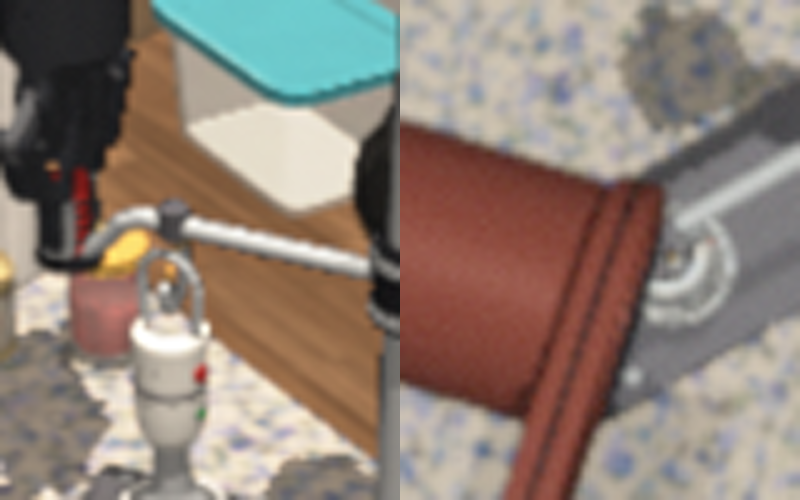

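The scene view shows the hook's tip and brass gate inside the loop at about (165,285), with no contact force. Now I'll ease it up and log the force against the empty spring's pull.

Run:
```python
from h import *
f0=np.load("pics/f0.npy"); z0=.3281; th=2.0915
for d in (.123,.118,.114,.110,.106,.103,.100,.097,.094):
    r=move_l(pose(th,z0-d-.0015,.2061),feed=.03)
    f=ft(6)-f0; e=observe()["eef_pos"]; dd=z0-e[2]
    print("d %.4f seat z %.4f Fz %.2f empty %.2f diff %.2f rad %.2f tan %.2f"%(dd,.305-dd,f[2],2.2+75*dd,f[2]-2.2-75*dd,f[0]*np.cos(th)+f[1]*np.sin(th),-f[0]*np.sin(th)+f[1]*np.cos(th)))
print(observe()["time_s"])
im,d=get_image("scene"); cv2.imwrite("pics/s5.png",cv2.resize(im[160:240,275:339,::-1],None,fx=7,fy=7,interpolation=cv2.INTER_CUBIC))
```

```text
d 0.1225 seat z 0.1825 Fz 10.57 empty 11.38 diff -0.81 rad 0.78 tan 0.06
d 0.1175 seat z 0.1875 Fz 10.14 empty 11.02 diff -0.88 rad 0.35 tan -0.08
d 0.1134 seat z 0.1916 Fz 10.88 empty 10.71 diff 0.17 rad 0.81 tan 0.38
d 0.1094 seat z 0.1956 Fz 10.95 empty 10.40 diff 0.55 rad 0.84 tan 0.35
d 0.1056 seat z 0.1994 Fz 9.92 empty 10.12 diff -0.20 rad -0.09 tan 0.57
d 0.1027 seat z 0.2023 Fz 9.12 empty 9.90 diff -0.78 rad 0.22 tan 0.52
d 0.1002 seat z 0.2048 Fz 6.86 empty 9.72 diff -2.86 rad -1.22 tan 0.51
d 0.0978 seat z 0.2072 Fz 4.68 empty 9.54 diff -4.86 rad -5.20 tan -0.39
d 0.0950 seat z 0.2100 Fz 4.05 empty 9.32 diff -5.27 rad -6.07 tan -0.23
19.6833
```

View pics/s5.png

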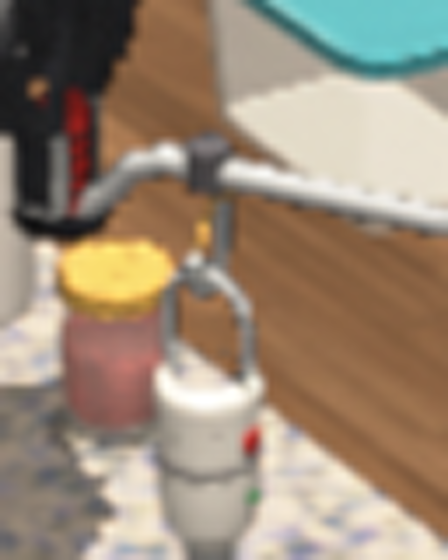

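The loop sits in the saddle with the brass gate shut above it at (203,235), and the weight is about 5.1 N. Balance should be near d ≈ 0.04, so I'll ease up there and average the force.

Run:
```python
from h import *
f0=np.load("pics/f0.npy"); z0=.3281; th=2.0915
D=[];F=[]
for d,R,n in ((.075,.2055,25),(.055,.2052,25),(.042,.205,40)):
    move_l(pose(th,z0-d-.0005,R),feed=.03); hold(.3)
    fs=[]; 
    for _ in range(n): fs.append(observe()["ft_force"]-f0); hold(.03)
    fs=np.array(fs);f=fs.mean(0); dd=z0-observe()["eef_pos"][2]; D.append(dd);F.append(f[2])
    print("d %.4f Fz %.3f sd %.2f W %.3f rad %.2f tan %.2f"%(dd,f[2],fs[:,2].std(),2.2+75*dd-f[2],f[0]*np.cos(th)+f[1]*np.sin(th),-f[0]*np.sin(th)+f[1]*np.cos(th)))
print(observe()["time_s"],observe()["grasp_force"])
```

```text
d 0.0755 Fz 2.696 sd 0.52 W 5.163 rad -5.88 tan -0.05
d 0.0559 Fz 1.168 sd 0.50 W 5.224 rad -5.72 tan -0.21
d 0.0432 Fz 0.449 sd 0.56 W 4.988 rad -5.84 tan -0.25
25.85 39.25397515296936
```

Run:
```python
from h import *
z0=.3281; th=2.0915
move_l(pose(th,z0-.036,.2045),feed=.03); hold(.3)
fs=[]
for _ in range(100): fs.append(observe()["ft_force"]); hold(.025)
fs=np.array(fs);f=fs.mean(0); dd=z0-observe()["eef_pos"][2]
print("d %.4f raw Fz %.3f sd %.2f deq %.4f rad %.2f tan %.2f"%(dd,f[2],fs[:,2].std(),dd-f[2]/75,f[0]*np.cos(th)+f[1]*np.sin(th),-f[0]*np.sin(th)+f[1]*np.cos(th)),observe()["time_s"])
```

```text
d 0.0360 raw Fz 0.051 sd 0.51 deq 0.0353 rad -1.86 tan 0.52 29.0167
```

Run:
```python
from h import *
z0=.3281; th=2.0915
def grip_z():
    im,_=get_image("scene"); h=red(im,(255,130,330,240)); v,u=np.nonzero(h); return len(u),round(u.mean(),2),round(v.mean(),2),v.min(),v.max()
print(grip_z())
gripper_to(.030); 
for _ in range(4): print(grip_z(),(observe()["ft_force"]).round(2)); hold(.15)
gripper_to(.07)
for _ in range(3): print(grip_z()); hold(.15)
print(move_l(pose(th,z0-.036+.09),feed=.08)); print(observe()["time_s"])
for _ in range(5): print(grip_z()); hold(.4)
```

```text
(13, np.float64(280.31), np.float64(180.77), np.int64(155), np.int64(217))
(18, np.float64(282.78), np.float64(177.44), np.int64(155), np.int64(217)) [0.8  0.25 0.34]
(19, np.float64(282.84), np.float64(176.32), np.int64(155), np.int64(217)) [-0.03 -0.21 -0.04]
(19, np.float64(281.79), np.float64(179.53), np.int64(155), np.int64(217)) [ 0.61 -0.22 -0.22]
(16, np.float64(285.31), np.float64(172.62), np.int64(155), np.int64(217)) [0.61 0.57 0.11]
(53, np.float64(283.08), np.float64(165.66), np.int64(154), np.int64(217))
(49, np.float64(283.12), np.float64(166.12), np.int64(154), np.int64(217))
(52, np.float64(283.04), np.float64(165.63), np.int64(154), np.int64(217))
False
32.45
(79, np.float64(282.52), np.float64(163.66), np.int64(154), np.int64(217))
(78, np.float64(282.82), np.float64(163.0), np.int64(154), np.int64(217))
(79, np.float64(282.51), np.float64(163.71), np.int64(154), np.int64(217))
(82, np.float64(282.07), np.float64(165.02), np.int64(154), np.int64(217))
(79, np.float64(282.51), np.float64(163.72), np.int64(154), np.int64(217))
```

Run:
```python
from h import *
a,da=get_image("scene"); hold(.5); b,db=get_image("scene")
df=np.abs(a.astype(int)-b).max(2)[140:280,255:380]; print("diff",(df>40).sum())
c=get_calibration("scene");K=np.array(c["intrinsics"]);M=np.array(c["world_from_camera"]);v,u=np.mgrid[0:400,0:640]
P=np.stack([(u-K[0,2])/K[0,0]*db,(v-K[1,2])/K[1,1]*db,db],-1)@M[:3,:3].T+M[:3,3]
q=P[(db>0)&(np.hypot(P[...,0]-.515,P[...,1]+.122)<.03)&(P[...,2]>.02)&(P[...,2]<.45)]
hz,e=np.histogram(q[:,2],np.arange(.02,.40,.01)); print(list(zip(e.round(2),hz)))
for lo,hi in((.08,.10),(.17,.21)): s=q[(q[:,2]>lo)&(q[:,2]<hi)]; print(s.mean(0).round(4))
```

```text
diff 0
[(np.float64(0.02), np.int64(45)), (np.float64(0.03), np.int64(32)), (np.float64(0.04), np.int64(0)), (np.float64(0.05), np.int64(0)), (np.float64(0.06), np.int64(0)), (np.float64(0.07), np.int64(7)), (np.float64(0.08), np.int64(60)), (np.float64(0.09), np.int64(56)), (np.float64(0.1), np.int64(60)), (np.float64(0.11), np.int64(33)), (np.float64(0.12), np.int64(28)), (np.float64(0.13), np.int64(20)), (np.float64(0.14), np.int64(17)), (np.float64(0.15), np.int64(23)), (np.float64(0.16), np.int64(37)), (np.float64(0.17), np.int64(45)), (np.float64(0.18), np.int64(45)), (np.float64(0.19), np.int64(56)), (np.float64(0.2), np.int64(45)), (np.float64(0.21), np.int64(48)), (np.float64(0.22), np.int64(62)), (np.float64(0.23), np.int64(17)), (np.float64(0.24), np.int64(11)), (np.float64(0.25), np.int64(16)), (np.float64(0.26), np.int64(22)), (np.float64(0.27), np.int64(27)), (np.float64(0.28), np.int64(21)), (np.float64(0.29), np.int64(19)), (np.float64(0.3), np.int64(7)), (np.float64(0.31), np.int64(47)), (np.float64(0.32), np.int64(61)), (np.float64(0.33), np.int64(13)), (np.float64(0.34), np.int64(0)), (np.float64(0.35), np.int64(0)), (np.float64(0.36), np.int64(0)), (np.float64(0.37), np.int64(0)), (np.float64(0.38), np.int64(0))]
[ 0.5085 -0.1371  0.09  ]
[ 0.5089 -0.1355  0.1903]
```

The blender hangs upright and still. Its foot is at about 0.077 m, some 40 mm above the cup rim.

```bash
python3 -c "
from plant import *
print(job_done())"
```

```text
the job is handed in; nothing more can be done
None
```

The job is handed in: the loop is on the hook with the gate shut behind it, and the balancer carries the blender, which hung still about 40 mm above the cup's rim after I let go. I viewed 11 pictures, one over the limit of 10.

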